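Tighten the specimen clamp of a microtome with its square key

ROBOT

A 6-joint arm with a two-finger parallel gripper is mounted at the origin on the work surface. World frame = base frame: x ahead of the robot, y to its left, z up, the work surface at z = 0. Lengths are in m, angles in rad, forces in N, time in s.
With the tool pointing down it reaches from about 0.375 to 0.9 m from the base axis. Payload 3.1 kg.
Tool frame: the origin (TCP) lies on the centre line of the jaws, within the pads' length; the fingertips stand 22 mm ahead of it and the grasp point (between the pads) lies 3 mm ahead of it; z points along the fingers, y is the line along which they close (so a half turn about z gives the same grasp; the last joint's range is limited). The gripper opens to 85 mm and grips with 20 to 120 N. Pads are 22 mm wide; open, the fingers measure 114 mm over their backs; the gripper's body (76 mm by 85 mm) begins 54 mm behind the grasp point. The pads swing forward as they close: fully open they stand 13 mm farther back than shut.
Start: joints at [-1.313, 0.527, 1.433, -0, 1.181, -0.178], TCP at [0.264, -0.567, 0.224] pointing down, gripper open.
Joint ranges: [-3.08, 3.08], [-0.75, 2.2], [0.22, 2.44], [-1.43, 4.57], [0, 2.65], [-2.85, 2.85]. Speed limits (rad/s): [2.79, 2.79, 3.14, 3.14, 3.14, 3.14].

INTERFACE

Orientations are given as a unit quaternion [x, y, z, w].
In Python, from station import sense, eyes, job gives the robot as it stands.
- The arm moves only by the shell command python3 -m pendant 'ROWS' [FORCE]. ROWS is a JSON list that holds a single list of rows (three levels of brackets), with 1 to 20 rows, each of 5 numbers: dx, dy, dz in m, then a turn about the tool's z in rad, then the opening from 0.0 (shut) to 1.0 (fully open); each row is the pose to reach, as a shift and turn from the pose commanded when the command began, along the tool's axes at that moment; what a row does not reach only later rows make up. A row lasts 1/10 s, in which the tool goes at most 0.05 m and 0.15 rad, less where a joint would pass 70% of its speed; a pose out of reach is approached as far as the arm can. The fingers move at their own pace and stop on an object; FORCE is the grip in N (left out, the last holds). Time passes only in rows, so rows that do not move let the fingers close. It prints the time, the measured TCP pose, the force, the opening and the grip force at its end. Input that does not fit is refused with a message, and nothing moves.
- sense(): the state, without advancing time (a new reading comes with each control period).
- eyes.snapshot(name): name is "scene" or "side" or "wrist"; returns a dict with "pixels" (420x560x3 uint8, red, green, blue), "range_z" (420x560 float32, m along the optical axis (not along the pixel's ray), 0 where there is no reading), "fov_y" (degrees; the focal length in pixels is half the picture's height over the tangent of half this angle, whatever the lens; pixels are square), "cx", "cy" (the principal point, pixels), "k1" (the pictures are not rectified: a ray, as slopes to the right and down, at radius r is drawn at 1 + k1 r^2 times it, then the intrinsics apply), "R" (3x3) and "t" (3): a world point X has camera coordinates R X + t; the wrist camera has in their place "hand_eye" (4x4, takes a point from camera to tool coordinates, whose origin is the TCP and whose axes are the flange's). Camera axes: x right, y down, z forward; pixel columns grow to the right and rows downward; lengths in m; the calibration is good to about 2 mm. A picture is of the moment at which its call begins: read the wrist's pose just before it.
- job.sign_off(): hands the job in; it is judged then, once.
The state is a dict: "t": time; "q": joint angles; "qd": joint speeds; "tau": joint torques, N m; "tcp_pos": TCP position; "tool_rot": TCP orientation; "force": force on the tool from outside, world axes, zero at the start; "ft_torque": the same for the moment, N m; "finger_gap": opening from 0.0 (shut) to 1.0 (fully open); "gripper_force": force on a finger pad.
Only numpy, scipy, OpenCV 4.12 (cv2) and the standard library are available. Lean on these libraries where they do the work, as an engineer would, in place of code of your own. Each camera call takes 0.05 s, during which the arm holds its last target. There are 200 camera calls.

TASK

The cassette block standing in the microtome's specimen clamp is still loose. Take the square T-key from its stand, feel it fully home into the recessed clamp screw until its collar lies on the clamp, and turn it clockwise until the jaw holds the block firmly, but do not overtighten, that cracks the cassette. Then draw the key out and stand it upright in its hole in the stand again, with the block still where it was and the other things on the bench left alone.

Things in the scene. Friction and masses are not known exactly. Their poses are not given: they have to be found in the camera images.
- microtome: Cream bench microtome, fixed, front to its own -x. Origin on the bench below the clamp screw's vertical axis. In its frame, mm: housing x 78 to 362, y -270 to 130, 268 high; handwheel out to y -347; base plate x -170 to 80, y -100 to 100, 22 high; knife holder x -158 to -62, y -75 to 75, 157 high; steel specimen clamp x -18 to 28, y -32 to 32, from 118 to 196 high.
- screw_mouth (a point): Centre of the round recess in the flat top of the clamp, on the screw's axis, 196 mm above the bench. The recess is 18 mm across and 6 mm deep; the clamp screw's head is its floor; the screw stays where it is left. Axes as the microtome's.
- socket (a point): Centre of the screw's square socket at the floor of the recess (axes as the microtome's, they do not turn with the screw): 10 mm across flats, 14.5 mm deep, mouth flared at 45 degrees over 1.5 mm. The angle of the square is different each time and not measured: feel for it, at most a quarter turn. The key has about 0.12 rad of play in it either way.
- jaw: Moving jaw, a steel plate 28 x 62 x 6.5 mm, origin under its centre, 0.7 to 3 mm above the block at first. Turning the screw clockwise (from above) lowers it 3 mm per rad against 0.10 N m of friction (read less at a standstill). From contact the torque climbs 0.36 N m per rad: firm is 0.06 to 0.12 above the free torque, 0.25 rad past contact, 20 to 40 N on the block; 60 N cracks it.
- block: The work: white plastic cassette 10 x 40 x 28 mm high with a cream wax face to the front (8 mm thick, own -x), standing loose on the clamp's lower jaw, under the moving jaw, its back against the clamp's back plate. Origin at the centre of the cassette's underside, 130 mm above the bench.
- key: Loose steel T-key, 63 mm tall, 90 g, upright in the stand. Origin at its tip, z up the shank, handle bar along x. Upwards: round tapered nose 4.4 mm wide at the tip, 8.6 mm at 3.5 mm, blending into a square at 6 mm; square end 9 mm across flats (faces along x and y) to 19 mm; collar 22 mm across, 19 to 24 mm; shank 9 mm round; flat bar 56 mm long, 10 mm thick (y), from 49 to 63 mm.
- key_collar (a point): Centre of the underside of the key's collar, 19 mm above the tip. It rests on the stand's top now and on the clamp's top when the key is fully home. The middle of the handle bar is 37 mm above it.
- stand: Black plastic key stand, fixed, 70 x 90 x 40 mm high. Origin at the centre of its underside. On the left or the right of the microtome's front.
- stand_hole (a point): Centre of the mouth of the key's hole, in the middle of the stand's top, 40 mm above the bench: round, 17 mm across, 25 mm deep. The two small holes beside it (8 mm) are empty and not used.
- tray: Flat steel tray, fixed, 106 x 136 x 16 mm, on the other side, with two spare blocks. Origin at the centre of its underside.
- spare0: Spare cassette block lying on the tray, wax up, 28 x 40 x 18 mm. Leave alone.
- spare1: Second spare cassette block on the tray, the same. Leave alone.
- jar: Amber glass jar with a black cap, 54 mm across, 85 mm tall, origin under its centre. Leave alone.
- brush: Flat brush with a wooden handle lying on the bench, 170 mm long along its x. Leave alone.

How it is judged:
By the outcome, as a careful person would: the job done as asked, in the order asked, and still so for the second after the job is handed in, with the robot touching nothing.
It also fails if it takes over 67 s, if anything falls off the work surface, if the arm or the gripper's body presses on something with over 40 N, if the wrist force passes 120 N, or if a joint passes its speed limit or range.

## Working session

There is one attempt and no reset: what is moved stays moved. The work goes in short steps, Python scripts to look and compute and a shell command to move; the robot and the scene stay as the last step left them, time stands still between calls to the robot, and variables do not carry over. Pictures are saved under pics/ and viewed, at most 10 in all, crops included, and the job is handed in when it is done.

```bash
ls; mkdir -p pics; cat > h.py <<'E'
import numpy as np, cv2
from station import sense, eyes, job
from scipy.spatial.transform import Rotation as Rn
def snap(n):
    s=sense(); d=eyes.snapshot(n); d['s']=s
    if 'R' not in d or d.get('R') is None:
        H=np.array(d['hand_eye']); T=np.eye(4); T[:3,:3]=Rn.from_quat(s['tool_rot']).as_matrix(); T[:3,3]=s['tcp_pos']
        M=np.linalg.inv(T@H); d['R']=M[:3,:3]; d['t']=M[:3,3]
    d['R']=np.array(d['R']);d['t']=np.array(d['t'])
    d['f']=d['pixels'].shape[0]/2/np.tan(np.radians(d['fov_y'])/2)
    return d
def slopes(d,uv):
    p=(np.atleast_2d(uv).astype(float)-[d['cx'],d['cy']])/d['f']; q=p.copy()
    for _ in range(20): q=p/(1+d['k1']*(q**2).sum(1,keepdims=True))
    return q
def ray(d,uv):
    q=slopes(d,uv); v=np.c_[q,np.ones(len(q))]@d['R']; return -d['R'].T@d['t'], v
def plane(d,uv,z):
    c,v=ray(d,uv); return c+v*((z-c[2])/v[:,2:])
def depthpts(d,uv):
    uv=np.atleast_2d(uv); c,v=ray(d,uv); z=d['range_z'][uv[:,1].astype(int),uv[:,0].astype(int)]
    return c+v*z[:,None]
def tri(rs):
    A=np.zeros((3,3));b=np.zeros(3)
    for c,v in rs:
        v=v.ravel()/np.linalg.norm(v);P=np.eye(3)-np.outer(v,v);A+=P;b+=P@c
    return np.linalg.solve(A,b)
def proj(d,X):
    X=np.atleast_2d(X)@d['R'].T+d['t']; q=X[:,:2]/X[:,2:]; return q*(1+d['k1']*(q**2).sum(1,keepdims=True))*d['f']+[d['cx'],d['cy']]
def save(d,n): cv2.imwrite('pics/'+n,cv2.cvtColor(d['pixels'],cv2.COLOR_RGB2BGR))
E
python3 - <<'E'
from h import *
for n in('scene','side','wrist'):
    d=snap(n); save(d,n+'0.png'); print(n,d['fov_y'],d['k1'],-d['R'].T@d['t'],d['R'][2])
print(sense())
E
```

```text
pics
scene 47.70404460461295 0.018057806505404797 [0.44050697 0.77945036 0.93580626] [ 0.08395046 -0.66817466 -0.73925296]
side 44.577647119641405 -0.030773048248448114 [ 0.24257795 -0.85079405  1.16054373] [ 0.21628062  0.64035277 -0.73700137]
wrist 61.670592563466855 -0.04045171698090823 [ 0.33249513 -0.53474272  0.37253448] [-0.27186103 -0.12430617 -0.95427436]
{'t': 0.15, 'q': array([-1.31351782e+00,  5.28246948e-01,  1.43361549e+00,  5.14549877e-05,
        1.18141434e+00, -1.78456768e-01]), 'qd': array([-0.00084415, -0.00114145, -0.00418916,  0.0013896 , -0.00058013,
       -0.00064257]), 'tau': array([ 1.52265102e-04, -4.42744875e+01, -1.78276134e+01, -2.04386938e-04,
        5.68676158e-03,  1.35382325e-05]), 'tcp_pos': array([ 0.26371673, -0.56601508,  0.22335954]), 'tool_rot': array([ 9.76362344e-01,  2.16138531e-01, -9.40286789e-06, -8.42345241e-04]), 'force': array([-0.07826868, -0.40028306,  1.46586083]), 'ft_torque': array([ 0.01343069, -0.01271497, -0.03212299]), 'gripper_force': 0.0, 'finger_gap': 1.0021787292720448}
```

View pics/scene0.png

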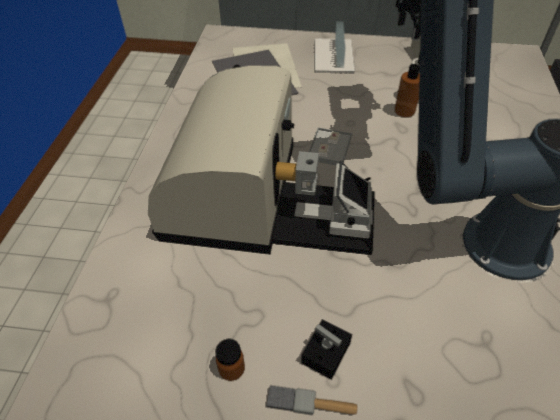

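View pics/side0.png

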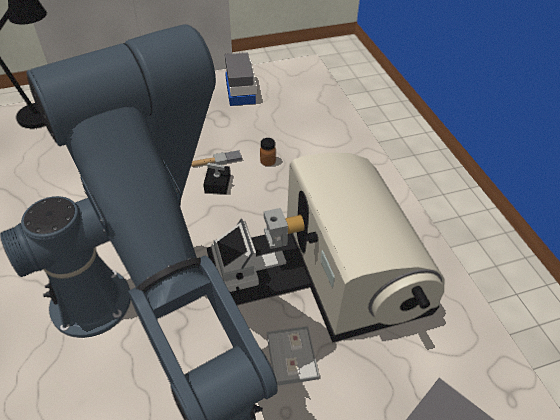

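Scene picture: stand with key at about (327,347), key bar at (328,335), clamp top at (309,158), and jar and brush beside the stand. Side picture: stand at (217,178), clamp at (275,215), tray at (293,355).

```bash
python3 - <<'E'
from h import *
a=snap('scene');b=snap('side')
for n,u,v in(('key',(327,335),(217,170)),('screw',(310,160),(274,213)),('stand',(327,350),(217,180))):
    print(n,tri([ray(a,[u]),ray(b,[v])]).round(4),depthpts(a,[u]).round(3),depthpts(b,[v]).round(3))
print('jar',depthpts(a,[(229,350)]),depthpts(a,[(300,400)]))
for d,n,(x0,y0,x1,y1) in((a,'a',(250,130,390,250)),(a,'c',(290,310,370,380)),(b,'b',(200,140,300,260))):
    im=cv2.cvtColor(d['pixels'],cv2.COLOR_RGB2BGR)[y0:y1,x0:x1]; globals()['i'+n]=cv2.resize(im,(400,300),interpolation=2)
cv2.imwrite('pics/crop1.png',np.vstack([np.hstack([ia,ic]),np.hstack([ib,ib*0])]))
E
```

```text
key [0.421  0.3325 0.0654] [[0.422 0.341 0.083]] [[0.42  0.329 0.069]]
screw [ 0.4969 -0.0179  0.207 ] [[ 0.496 -0.036  0.19 ]] [[ 0.503 -0.005  0.193]]
stand [0.4181 0.3399 0.0158] [[0.419 0.351 0.04 ]] [[0.414 0.313 0.042]]
jar [[0.604509   0.39461097 0.08119434]] [[0.46203636 0.44710653 0.01840928]]
```

View pics/crop1.png

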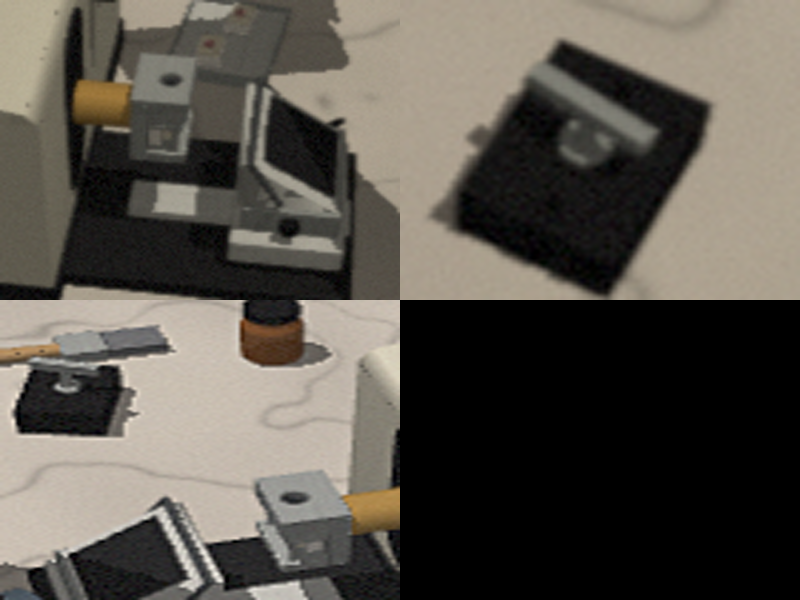

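The crops show the screw recess at scene pixel (309.5,161.6). The key bar runs from (316,327) to (341,343). Next I go above the clamp with the wrist camera.

```bash
python3 -m pendant '[[[0.05, -0.03, -0.05, 0, 1], [0.444, -0.395, -0.177, 0, 1], [0.444, -0.395, -0.177, 0, 1], [0.444, -0.395, -0.177, 0, 1], [0.444, -0.395, -0.177, 0, 1], [0.444, -0.395, -0.177, 0, 1], [0.444, -0.395, -0.177, 0, 1], [0.444, -0.395, -0.177, 0, 1], [0.444, -0.395, -0.177, 0, 1], [0.444, -0.395, -0.177, 0, 1], [0.444, -0.395, -0.177, 0, 1], [0.444, -0.395, -0.177, 0, 1], [0.444, -0.395, -0.177, 0, 1], [0.444, -0.395, -0.177, 0, 1], [0.444, -0.395, -0.177, 0, 1], [0.444, -0.395, -0.177, 0, 1]]]'
python3 - <<'E'
from h import *
d=snap('wrist'); save(d,'w1.png'); np.savez('w1.npz',**{k:d[k] for k in('pixels','range_z','R','t','f','cx','cy','k1')})
print(d['s']['tcp_pos'],d['s']['tool_rot'],d['s']['q'])
a=snap('scene'); e=plane(a,[(316,327.5),(341,342.7)],.084); print(e); v=e[1]-e[0]; print(np.arctan2(v[1],v[0]))
print(plane(a,[(309.5,161.6)],.196), proj(d,plane(a,[(309.5,161.6)],.196)))
E
```

```text
t: 1.85
tcp_pos: [0.4989, -0.0219, 0.4005]
tool_rot: [0.976, 0.216, -0.001, -0.0]
force: [1.0, -0.4, 0.2]
finger_gap: 1.002
gripper_force: 0.0
[ 0.49894102 -0.02193863  0.40051138] [ 9.76482529e-01  2.15595192e-01 -7.63033308e-04 -4.48024519e-05] [-2.67675742e-01  1.83312242e-01  1.47509901e+00 -6.34518992e-04
  1.48457328e+00  8.68572907e-01]
[[0.4449107  0.328858   0.084     ]
 [0.39468167 0.35434573 0.084     ]]
2.6720185346650336
[[ 0.49609066 -0.0237155   0.196     ]] [[281.29858988 178.21189604]]
```

View pics/w1.png

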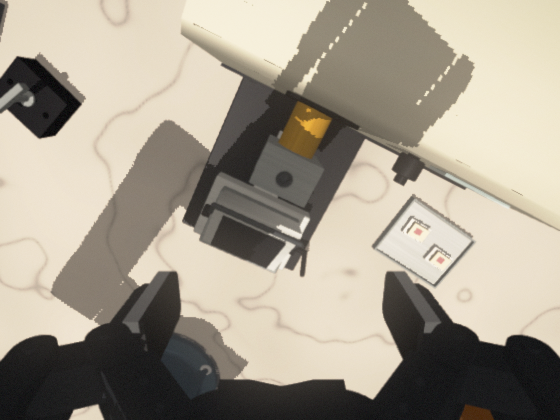

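Wrist picture: recess centre near (285,179), stand with key at left around (30,97), tray at (425,240). Now part way to the key, turning, with a second view of the screw.

```bash
python3 -m pendant '[[[0.01, -0.03, 0, -0.15, 1], [0.02, -0.06, 0, -0.3, 1], [0.02, -0.08, 0, -0.45, 1], [0.02, -0.08, 0, -0.6, 1], [0.02, -0.08, 0, -0.75, 1], [0.02, -0.08, 0, -0.75, 1]]]'
cat >> h.py <<'E'
def load(n): return dict(np.load(n))
def keep(d,n): np.savez(n,**{k:d[k] for k in('pixels','range_z','R','t','f','cx','cy','k1')})
def recess(d,guess,r=22):
    u,v=np.round(guess).astype(int); g=cv2.cvtColor(d['pixels'],cv2.COLOR_RGB2GRAY)
    p=cv2.resize(g[v-r:v+r+1,u-r:u+r+1],None,fx=8,fy=8,interpolation=cv2.INTER_CUBIC)
    t,m=cv2.threshold(p,0,255,cv2.THRESH_BINARY_INV+cv2.THRESH_OTSU)
    cs=cv2.findContours(m,cv2.RETR_LIST,cv2.CHAIN_APPROX_NONE)[0]
    cs=[c for c in cs if len(c)>40 and cv2.pointPolygonTest(c,(r*8+4.,r*8+4.),True)>-30 and 64*40<cv2.contourArea(c)<64*900]
    out=[]
    for c in cs:
        e=cv2.fitEllipse(c); out.append((((np.array(e[0])+.5)/8-.5+[u-r,v-r]).round(2),np.round(np.array(e[1])/8,1),round(cv2.contourArea(c)/64)))
    return out,p
E
python3 - <<'E'
from h import *
d=snap('wrist'); save(d,'w2.png'); keep(d,'w2.npz'); d1=load('w1.npz')
print(recess(d1,(285,179))[0])
P=plane(d1,[(285,179)],.196); g=proj(d,P)[0]; print(P,g)
o,p=recess(d,g); print(o); cv2.imwrite('pics/rec.png',np.hstack([recess(d1,(285,179))[1],p]))
E
```

```text
t: 2.55
tcp_pos: [0.4837, 0.0591, 0.4009]
tool_rot: [0.83, 0.558, -0.0, -0.0]
force: [0.9, -0.6, 0.1]
finger_gap: 1.004
gripper_force: 0.0
[(array([283.76, 178.9 ]), array([16.4, 17.3]), 223)]
[[ 0.4969455  -0.02751254  0.196     ]] [322.72428523 243.04113853]
[]
```

View pics/rec.png

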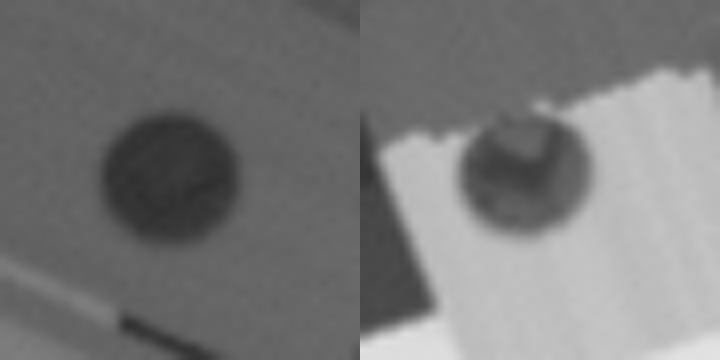

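The recess is seen whole in both crops. In the second its centre is at about (321.3,242.1), with a shadow edge crossing it. I triangulate and go on to above the key.

```bash
python3 - <<'E'
from h import *
a=load('w1.npz');b=load('w2.npz')
print(tri([ray(a,[(283.8,178.9)]),ray(b,[(321.3,242.1)])]))
pa=plane(a,[(283.8,178.9)],.196);pb=plane(b,[(321.3,242.1)],.196);print(pa,pb)
uv=[(270,160),(300,170),(265,180),(305,185)];print(depthpts(a,uv).round(4))
s=sense();R=Rn.from_quat(s['tool_rot']).as_matrix();print(s['tcp_pos'],(R.T@(np.array([.42,.341,.28])-s['tcp_pos'])).round(3),np.arctan2(R[1,0],R[0,0]))
E
```

```text
[ 0.49596588 -0.02662227  0.194101  ]
[[ 0.49652029 -0.02635019  0.196     ]] [[ 0.49588804 -0.02588443  0.196     ]]
[[ 0.5082 -0.0055  0.1952]
 [ 0.5119 -0.0374  0.1959]
 [ 0.4871 -0.0094  0.1951]
 [ 0.5    -0.0489  0.1961]]
[0.48381259 0.05905707 0.40089819] [ 0.237 -0.166  0.121] 1.1812017424390664
```

```bash
python3 -m pendant '[[[0.04, -0.03, 0.01, -0.15, 1], [0.08, -0.06, 0.03, -0.3, 1], [0.12, -0.09, 0.05, -0.45, 1], [0.16, -0.12, 0.08, -0.6, 1], [0.2, -0.15, 0.1, -0.75, 1], [0.237, -0.166, 0.121, -0.9, 1], [0.237, -0.166, 0.121, -1.05, 1], [0.237, -0.166, 0.121, -1.2, 1], [0.237, -0.166, 0.121, -1.35, 1], [0.237, -0.166, 0.121, -1.49, 1], [0.237, -0.166, 0.121, -1.49, 1]]]'
python3 - <<'E'
from h import *
d=snap('wrist'); save(d,'w3.png'); keep(d,'w3.npz'); print(d['s']['tcp_pos'],d['s']['q'])
m=(d['range_z']>0); vv,uu=np.mgrid[0:420,0:560]; P=depthpts(d,np.c_[uu.ravel(),vv.ravel()])
ok=m.ravel()&(abs(P[:,0]-.42)<.05)&(abs(P[:,1]-.341)<.05)&(P[:,2]>.072)&(P[:,2]<.1)
uv=np.c_[uu.ravel(),vv.ravel()][ok]; q=P[ok]
r=cv2.minAreaRect(uv.astype(np.float32)); print(len(q),r,q[:,2].mean(),np.percentile(q[:,2],[5,50,95]))
r=cv2.minAreaRect((q[:,:2]*1e3).astype(np.float32)); print(r, cv2.boxPoints(r))
E
```

```text
t: 3.7
tcp_pos: [0.4195, 0.3414, 0.2798]
tool_rot: [0.233, 0.973, -0.0, -0.0]
force: [0.4, 0.3, 0.1]
finger_gap: 1.001
gripper_force: 0.0
[0.41950856 0.34140516 0.27982964] [ 4.76458528e-01  3.50072883e-01  1.57471731e+00 -7.10019537e-05
  1.21732452e+00 -6.24642364e-01]
548 ((278.5572509765625, 178.59194946289062), (9.96240520477295, 55.57289505004883), 4.969740390777588) 0.08320630314364609 [0.08197741 0.08333886 0.08460713]
((419.420654296875, 337.364501953125), (9.982863426208496, 55.915924072265625), 58.29045486450195) [[393.0126  347.81323]
 [440.58157 318.4231 ]
 [445.8287  326.91577]
 [398.25974 356.3059 ]]
```

View pics/w3.png

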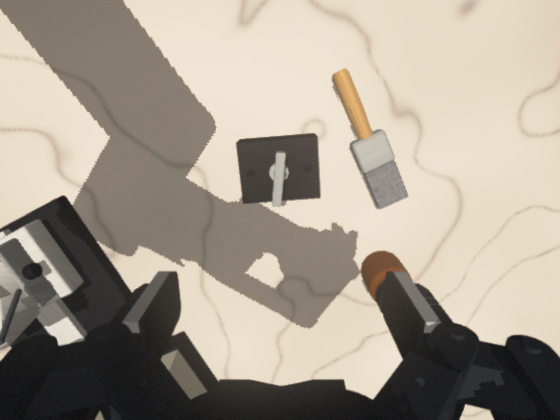

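The wrist view shows the stand at (280,168), with the key bar centred at (278.6,178.6) and tilted about 5°. I correct the alignment, descend, and measure once more from there.

```bash
python3 -m pendant '[[[-0.002, -0.004, 0.04, 0.083, 0.6], [-0.002, -0.004, 0.08, 0.083, 0.6], [-0.002, -0.004, 0.08, 0.083, 0.6], [-0.002, -0.004, 0.08, 0.083, 0.6]]]'
cat >> h.py <<'E'
def bar(d,c,zlo,zhi,r=.05):
    vv,uu=np.mgrid[0:420,0:560]; uv=np.c_[uu.ravel(),vv.ravel()]; P=depthpts(d,uv)
    ok=(d['range_z'].ravel()>0)&(np.hypot(P[:,0]-c[0],P[:,1]-c[1])<r)&(P[:,2]>zlo)&(P[:,2]<zhi)
    mz=np.median(P[ok,2]); m=(ok.reshape(420,560)*255).astype(np.uint8)
    cs=max(cv2.findContours(m,cv2.RETR_EXTERNAL,cv2.CHAIN_APPROX_NONE)[0],key=cv2.contourArea).reshape(-1,2)
    W=plane(d,uv[ok],mz)[:,:2]*1e3; rc=cv2.minAreaRect(W.astype(np.float32))
    l=cv2.fitLine(W.astype(np.float32),cv2.DIST_L2,0,.01,.01).ravel()
    pc=cv2.minAreaRect(uv[ok].astype(np.float32))[0]
    return dict(z=mz,rect=rc,line=l,ang=np.arctan2(l[1],l[0]),pc=pc)
E
python3 - <<'E'
from h import *
d=snap('wrist'); keep(d,'w4.npz'); s=d['s']; a=load('w3.npz')
A=bar(a,(.4195,.3375),.072,.1);B=bar(d,(.4195,.3375),.072,.1);print(A,B)
print('tri',tri([ray(a,[A['pc']]),ray(d,[B['pc']])]))
R=Rn.from_quat(s['tool_rot']).as_matrix();print(s['tcp_pos'],R[:,0],R[:,2],np.arctan2(R[1,0],R[0,0]),s['force'],s['ft_torque'])
E
```

```text
t: 4.15
tcp_pos: [0.4194, 0.3372, 0.2002]
tool_rot: [0.272, 0.962, -0.0, -0.0]
force: [-0.2, -0.2, -0.9]
finger_gap: 0.596
gripper_force: 0.0
{'z': np.float64(0.08333886334962082), 'rect': ((418.82598876953125, 337.7058410644531), (9.936997413635254, 57.00648880004883), 58.29646301269531), 'line': array([  0.85058486,  -0.5258378 , 418.3563    , 337.9882    ],
      dtype=float32), 'ang': np.float32(-0.5536998), 'pc': (278.5572509765625, 178.59194946289062)} {'z': np.float64(0.08335589421515102), 'rect': ((418.8333740234375, 337.95635986328125), (9.315262794494629, 57.20656204223633), 58.23613357543945), 'line': array([  0.84897435,  -0.52843404, 417.77148   , 338.34518   ],
      dtype=float32), 'ang': np.float32(-0.556755), 'pc': (283.0, 198.0)}
tri [0.41957175 0.33744302 0.07700124]
[0.4193799 0.3372059 0.2002042] [-8.51663719e-01  5.24088270e-01  6.29132181e-04] [-1.01763576e-03 -4.53266516e-04 -9.99999379e-01] 2.589948299738471 [-0.20932004 -0.16029219 -0.8923144 ] [ 0.04449737 -0.00831686  0.02629973]
```

```bash
python3 -m pendant '[[[0.001, 0, 0.04, 0, 0.6], [0.001, 0, 0.08, 0, 0.6], [0.001, 0, 0.11, 0, 0.6], [0.001, 0, 0.12, 0, 0.6], [0.001, 0, 0.12, 0, 0], [0.001, 0, 0.12, 0, 0], [0.001, 0, 0.12, 0, 0], [0.001, 0, 0.12, 0, 0], [0.001, 0, 0.12, 0, 0], [0.001, 0, 0.12, 0, 0]]]' 80
python3 -c "
from h import *
s=sense();print(s['tcp_pos'],s['finger_gap'],s['gripper_force'],s['force'],s['ft_torque'])"
```

```text
t: 5.2
tcp_pos: [0.4185, 0.3381, 0.0807]
tool_rot: [0.271, 0.963, 0.0, 0.0]
force: [-0.9, -0.1, -0.5]
finger_gap: 0.001
gripper_force: 0.0
[0.41849845 0.33810181 0.0806787 ] 0.0010788616879182963 0.0 [-0.8833219  -0.05480539 -0.46012611] [ 0.0022274   0.02560887 -0.00427786]
```

```bash
python3 - <<'E'
from h import *
d=snap('wrist'); b=snap('side'); a=snap('scene')
i=[cv2.resize(x['pixels'][y0:y1,x0:x1][...,::-1],(400,300),interpolation=2) for x,(x0,y0,x1,y1) in((d,(0,0,560,420)),(a,(260,290,380,380)),(b,(160,120,280,210)),(d,(200,130,360,250)))]
cv2.imwrite('pics/g1.png',np.vstack([np.hstack(i[:2]),np.hstack(i[2:])]))
E
```

```text
(no output)
```

View pics/g1.png

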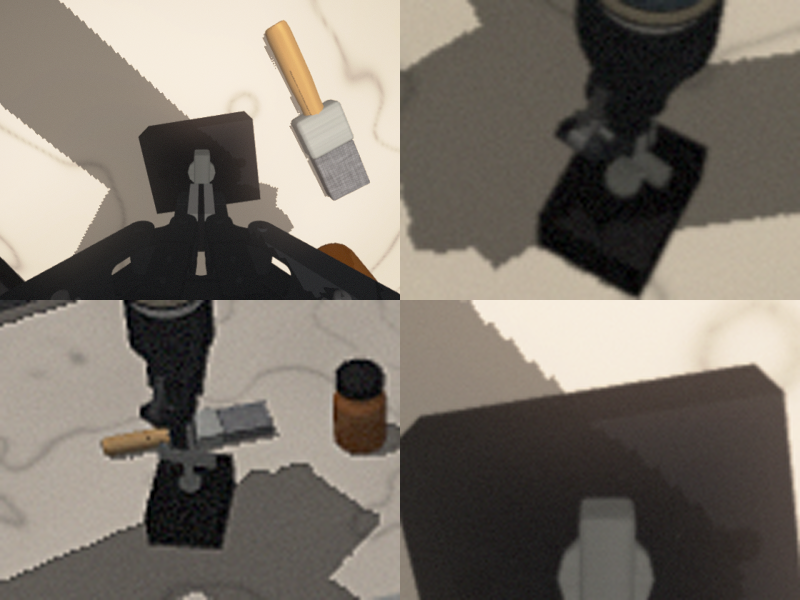

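Wrist panel: the bar's free end is at (280,215) full-res and the fingers come to it from below. It is unclear whether they straddle the bar, so I take a closer crop plus depth.

```bash
python3 - <<'E'
from h import *
d=snap('wrist'); 
cv2.imwrite('pics/g2.png',cv2.resize(np.clip(d['pixels'][200:350,200:360][...,::-1].astype(float)*1.8,0,255).astype(np.uint8),(640,600),interpolation=2))
for v in range(205,345,10): print(v,[int(d['range_z'][v,u]*1e3) for u in range(252,312,5)])
print(sense()['finger_gap'],sense()['gripper_force'])
E
```

```text
205 [198, 197, 198, 198, 198, 197, 198, 198, 198, 199, 198, 198]
215 [200, 199, 200, 200, 199, 158, 159, 158, 157, 200, 200, 199]
225 [201, 201, 202, 202, 201, 155, 155, 156, 155, 201, 203, 201]
235 [204, 203, 204, 198, 199, 156, 156, 156, 156, 197, 204, 204]
245 [205, 206, 205, 201, 200, 158, 158, 157, 159, 199, 205, 205]
255 [207, 208, 206, 207, 202, 160, 159, 160, 159, 206, 207, 208]
265 [209, 208, 210, 143, 145, 144, 145, 144, 144, 144, 0, 210]
275 [144, 145, 145, 136, 136, 136, 136, 136, 137, 137, 145, 145]
285 [138, 136, 137, 128, 128, 130, 129, 128, 128, 128, 138, 138]
295 [129, 130, 129, 123, 123, 121, 123, 123, 121, 123, 129, 129]
305 [111, 111, 111, 115, 115, 120, 120, 120, 115, 114, 111, 112]
315 [108, 109, 108, 109, 110, 121, 121, 116, 109, 109, 110, 109]
325 [103, 103, 104, 104, 104, 123, 122, 111, 104, 104, 105, 103]
335 [98, 99, 100, 98, 104, 124, 124, 114, 102, 99, 100, 100]
0.0017559895325462572 0.0
```

View pics/g2.png

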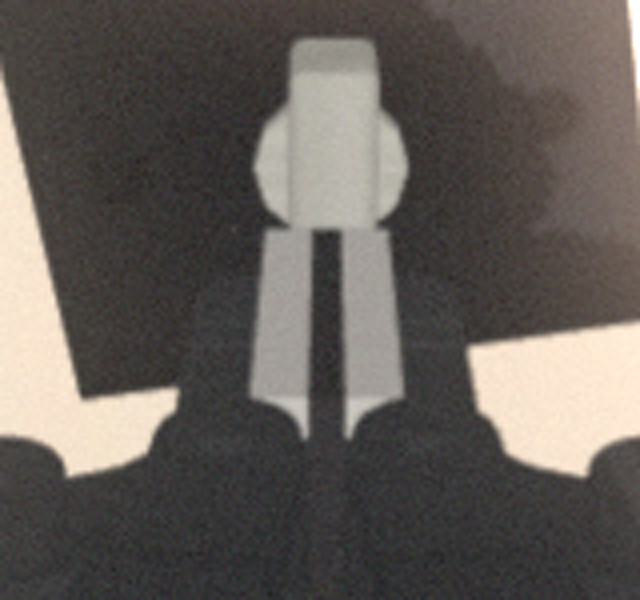

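```bash
python3 - <<'E'
from h import *
d=snap('wrist'); s=d['s']; R=Rn.from_quat(s['tool_rot']).as_matrix()
uv=np.array([(280,218),(280,225),(280,240),(280,252),(270,262),(270,266),(290,275),(290,290)]); P=depthpts(d,uv)
print(np.c_[uv,P,(P-s['tcp_pos'])@R].round(4)); print(s['tcp_pos'],d['hand_eye'])
E
```

```text
[[ 2.800e+02  2.180e+02  3.950e-01  3.504e-01  8.330e-02  2.630e-02
  -1.500e-03 -3.200e-03]
 [ 2.800e+02  2.250e+02  3.977e-01  3.488e-01  8.370e-02  2.320e-02
  -1.500e-03 -3.600e-03]
 [ 2.800e+02  2.400e+02  4.043e-01  3.447e-01  8.210e-02  1.540e-02
  -1.500e-03 -1.900e-03]
 [ 2.800e+02  2.520e+02  4.087e-01  3.421e-01  8.390e-02  1.030e-02
  -1.500e-03 -3.800e-03]
 [ 2.700e+02  2.620e+02  4.062e-01  3.387e-01  9.480e-02  1.060e-02
  -5.700e-03 -1.460e-02]
 [ 2.700e+02  2.660e+02  4.058e-01  3.391e-01  9.960e-02  1.120e-02
  -5.500e-03 -1.950e-02]
 [ 2.900e+02  2.750e+02  4.102e-01  3.458e-01  1.067e-01  1.090e-02
   2.500e-03 -2.650e-02]
 [ 2.900e+02  2.900e+02  4.102e-01  3.455e-01  1.177e-01  1.080e-02
   2.200e-03 -3.760e-02]]
[0.4182363  0.33795218 0.08014085] [[ 7.97006120e-04 -9.54273598e-01 -2.98933547e-01  7.65868009e-02]
 [ 9.99999646e-01  6.79632865e-04  4.96599125e-04 -1.02332338e-03]
 [-2.70726371e-04 -2.98933837e-01  9.54273801e-01 -1.49284198e-01]
 [ 0.00000000e+00  0.00000000e+00  0.00000000e+00  1.00000000e+00]]
```

The fingers are shut, with their tips about 7 mm above the bar top: they stand at tool z ≈ -0.010, not +0.022. I open, go 30 mm lower and grip again.

```bash
python3 -m pendant '[[[0, 0, 0, 0, 0.5], [0, 0, 0, 0, 0.5], [0, 0, 0, 0, 0.5], [0, 0.001, 0.01, 0, 0.5], [0, 0.001, 0.02, 0, 0.5], [0, 0.001, 0.03, 0, 0.5], [0, 0.001, 0.03, 0, 0], [0, 0.001, 0.03, 0, 0], [0, 0.001, 0.03, 0, 0], [0, 0.001, 0.03, 0, 0], [0, 0.001, 0.03, 0, 0], [0, 0.001, 0.03, 0, 0]]]' 80
python3 - <<'E'
from h import *
d=snap('wrist'); s=d['s']; R=Rn.from_quat(s['tool_rot']).as_matrix();save(d,'w5.png')
print(s['tcp_pos'],s['finger_gap'],s['gripper_force'],s['force'],s['ft_torque'])
for v in range(210,300,8): print(v,[int(d['range_z'][v,u]*1e3) for u in range(252,312,5)])
E
```

```text
t: 6.65
tcp_pos: [0.4189, 0.3389, 0.0503]
tool_rot: [0.271, 0.963, 0.0, 0.0]
force: [-0.4, -0.3, -0.6]
finger_gap: 0.102
gripper_force: 77.9
[0.41888543 0.33888124 0.05031816] 0.10237100610712002 77.88870334625244 [-0.44159138 -0.3259148  -0.57789002] [ 0.00435212 -0.02912394 -0.01210984]
210 [167, 167, 168, 167, 168, 169, 168, 167, 167, 168, 167, 167]
218 [169, 169, 166, 168, 169, 168, 169, 169, 169, 168, 169, 168]
226 [170, 169, 170, 171, 170, 170, 169, 170, 169, 170, 169, 169]
234 [172, 171, 171, 171, 136, 137, 134, 135, 136, 170, 171, 172]
242 [173, 173, 172, 174, 128, 128, 128, 129, 130, 174, 173, 172]
250 [174, 174, 175, 169, 125, 125, 124, 126, 125, 171, 173, 174]
258 [175, 151, 151, 151, 127, 126, 126, 126, 126, 151, 151, 175]
266 [177, 145, 143, 144, 128, 127, 128, 127, 128, 143, 142, 143]
274 [146, 137, 137, 137, 127, 127, 128, 128, 129, 137, 136, 136]
282 [139, 132, 131, 131, 129, 129, 129, 130, 129, 130, 131, 131]
290 [125, 125, 125, 126, 130, 131, 130, 130, 130, 125, 125, 125]
298 [119, 119, 121, 120, 132, 132, 132, 131, 132, 121, 121, 120]
```

Gripped: the gap matches 10 mm at 78 N. Lift and look at the held key and the empty hole.

```bash
python3 -m pendant '[[[0, 0, -0.01, 0, 0], [0, 0, -0.03, 0, 0], [0, 0, -0.07, 0, 0], [0, 0, -0.12, 0, 0], [0, 0, -0.17, 0, 0], [0, 0, -0.2, 0, 0], [0, 0, -0.2, 0, 0]]]'
python3 - <<'E'
from h import *
d=snap('wrist'); s=d['s']; R=Rn.from_quat(s['tool_rot']).as_matrix();save(d,'w6.png');keep(d,'w6.npz')
print(s['tcp_pos'],s['finger_gap'],s['gripper_force'],s['force'],s['ft_torque'],s['q'])
c=s['tcp_pos']+R@[0,0,-.033]
vv,uu=np.mgrid[0:420,0:560]; uv=np.c_[uu.ravel(),vv.ravel()]; P=depthpts(d,uv); T=(P-s['tcp_pos'])@R
ok=(d['range_z'].ravel()>0)&(T[:,0]>.012)&(T[:,0]<.04)&(abs(T[:,1])<.02)&(T[:,2]>-.05)&(T[:,2]<-.02)
t=T[ok]; print(len(t),t.min(0),t.max(0),np.percentile(t[:,0],[1,50,99]),np.median(t[:,1]),np.median(t[:,2]))
l=cv2.fitLine(t[t[:,2]<-.03][:,:2].astype(np.float32),2,0,.01,.01);print(l.ravel())
E
```

```text
t: 7.4
tcp_pos: [0.4215, 0.3404, 0.2562]
tool_rot: [0.271, 0.963, 0.004, 0.005]
force: [0.2, -0.4, -1.5]
finger_gap: 0.102
gripper_force: 78.1
[0.42154497 0.34037754 0.25619458] 0.10209014785507055 78.14629912376404 [ 0.20762126 -0.40353529 -1.45346994] [ 0.01024294 -0.02676039  0.02775368] [ 4.72907967e-01  3.71943967e-01  1.61250645e+00  5.86399437e-05
  1.14457707e+00 -5.49304826e-01]
1535 [ 0.01200092 -0.01833376 -0.04999192] [ 0.02696185  0.01668519 -0.02110755] [0.01205393 0.01987359 0.02658853] -0.0006683056865801546 -0.033453199960117405
[ 6.7572519e-02 -9.9771434e-01  1.8538598e-02 -7.0312212e-04]
```

View pics/w6.png

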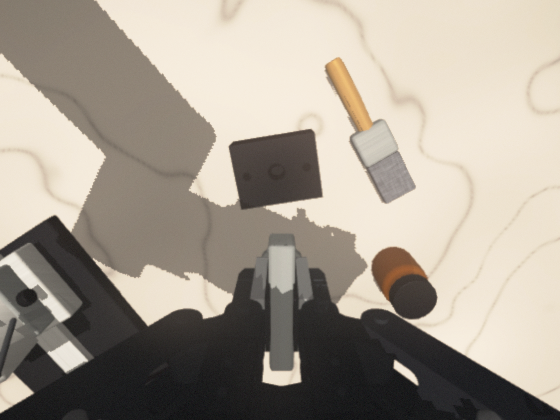

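The key is held upright. The empty hole is at about (277,171) and the bar runs from (283,236) to (281,368). Now I refine both the key axis in the tool frame and the hole.

```bash
cat > meas.py <<'E'
from h import *
d=snap('wrist'); s=d['s']; R=Rn.from_quat(s['tool_rot']).as_matrix();keep(d,'w7.npz')
print(s['tcp_pos'],R[:,0],R[:,2],s['force'])
vv,uu=np.mgrid[0:420,0:560]; uv=np.c_[uu.ravel(),vv.ravel()]; P=depthpts(d,uv); T=(P-s['tcp_pos'])@R
ok=(d['range_z'].ravel()>0)&(abs(T[:,0])<.04)&(abs(T[:,1])<.0075)&(T[:,2]>-.0375)&(T[:,2]<-.0295)
W=(plane(d,uv[ok],s['tcp_pos'][2]+.0333)-s['tcp_pos'])@R; W=W[:,:2]*1e3
print('bar',ok.sum(),cv2.minAreaRect(W.astype(np.float32)),np.median(T[ok,2]),cv2.fitLine(W.astype(np.float32),2,0,.01,.01).ravel(), W.min(0),W.max(0))
E
python3 meas.py; python3 - <<'E'
from h import *
d=load('w7.npz'); g=cv2.cvtColor(d['pixels'],cv2.COLOR_RGB2GRAY)
P=depthpts(d,[(255,165),(300,180),(265,190),(290,150)]);print(P)
m=((g<75)*255).astype(np.uint8); m[225:]=0;m[:115]=0;m[:,:215]=0;m[:,340:]=0
cs=max(cv2.findContours(m,0,1)[0],key=cv2.contourArea); print(cv2.contourArea(cs))
vv,uu=np.mgrid[0:420,0:560]; uv=np.c_[uu.ravel(),vv.ravel()]; Q=depthpts(d,uv)
ok=(d['range_z'].ravel()>0)&(abs(Q[:,0]-.42)<.09)&(abs(Q[:,1]-.34)<.09)&(Q[:,2]>.036)&(Q[:,2]<.044)
print('stand',cv2.minAreaRect((plane(d,uv[ok],.04)[:,:2]*1e3).astype(np.float32)))
p=cv2.resize(np.clip(g[155:188,260:294].astype(float)*3,0,255).astype(np.uint8),None,fx=10,fy=10,interpolation=2); cv2.imwrite('pics/hole.png',p)
E
```

```text
[0.41988175 0.3394674  0.25329003] [-0.85321446  0.52154872 -0.00346772] [ 0.00593309  0.00305735 -0.99997773] [-0.84844881  1.1095676  -1.47769149]
bar 3363 ((-0.4375438690185547, 0.07003307342529297), (57.04506301879883, 14.956080436706543), 0.2689993679523468) -0.03356462883938405 [ 0.99999297  0.00375263  2.094424   -0.69427276] [-28.97456252  -7.36910518] [28.07901062  7.58693368]
[[0.39782922 0.32136099 0.03952463]
 [0.43599329 0.35326551 0.03996727]
 [0.42601216 0.31594299 0.03961966]
 [0.40347267 0.36049645 0.03957141]]
4065.5
stand ((418.8641662597656, 337.9983825683594), (89.88460540771484, 70.42422485351562), 67.61246490478516)
```

View pics/hole.png

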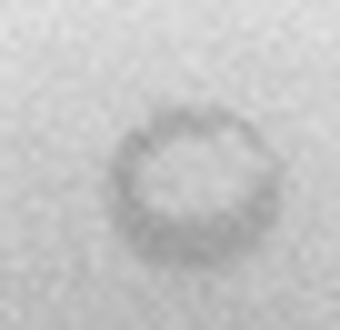

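Hole at about (279,173), which agrees with the stand centre at (0.4189, 0.3380). Carry the key to above the screw.

```bash
python3 -m pendant '[[[-0.01, -0.01, -0.02, 0, 0], [-0.03, -0.03, -0.05, 0, 0], [-0.06, -0.06, -0.06, 0, 0], [-0.09, -0.095, -0.06, 0, 0], [-0.12, -0.13, -0.06, 0, 0], [-0.15, -0.16, -0.06, 0, 0], [-0.18, -0.19, -0.06, 0, 0], [-0.21, -0.22, -0.06, 0, 0], [-0.235, -0.25, -0.06, 0, 0], [-0.25, -0.265, -0.06, 0, 0], [-0.257, -0.27, -0.06, 0, 0], [-0.257, -0.27, -0.06, 0, 0], [-0.257, -0.27, -0.06, 0, 0], [-0.257, -0.27, -0.06, 0, 0]]]'
python3 meas.py; python3 - <<'E'
from h import *
d=load('w7.npz'); print(plane(d,[(0,0)],.04)*0)
P=np.array([.4962,-.0262,.1957]); g=proj(d,P)[0]; print(g); o,p=recess(d,g,25); print(o); cv2.imwrite('pics/rec2.png',p)
e=dict(np.load('w6.npz'))
E
```

```text
t: 8.9
tcp_pos: [0.4965, -0.0242, 0.3097]
tool_rot: [0.27, 0.963, 0.0, -0.001]
force: [-0.4, -0.2, -1.1]
finger_gap: 0.1
gripper_force: 78.3
[ 0.4965422  -0.02416063  0.3096712 ] [-0.85405063  0.52018744  0.00159376] [-1.35678605e-03  8.36226263e-04 -9.99998730e-01] [-0.44532139 -0.24817762 -1.11467754]
bar 3364 ((-0.40238380432128906, -0.07117748260498047), (15.295709609985352, 56.84379577636719), 89.96538543701172) -0.03361892969277071 [ 0.99999326  0.00366454  2.1399148  -0.70448047] [-28.82628457  -7.7247677 ] [28.02120227  7.57119731]
[[ 0. -0.  0.]]
[279.8821101  202.22179159]
[(array([279.12, 200.66]), array([20.5, 22.4]), 361)]
```

View pics/rec2.png

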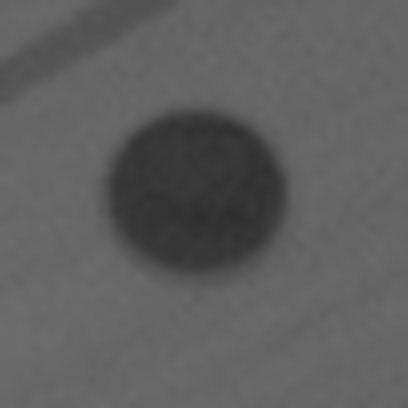

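The recess is clear, centred at (279.1,200.7). That uses up my picture viewings, so from here I go by numbers only.

```bash
python3 - <<'E'
from h import *
d=load('w7.npz'); s=sense();R=Rn.from_quat(s['tool_rot']).as_matrix()
S=plane(d,[(279.12,200.66)],.1957)[0]; k=s['tcp_pos']+R@[-.0004,-.0007,0]; print(S,k,(R.T@(S-k)).round(4),s['tcp_pos'],s['force'],s['ft_torque'])
uv=[(255,190),(300,190),(300,215),(260,220)];print(depthpts(d,uv)[:,2])
E
```

```text
[ 0.49480926 -0.02604755  0.1957    ] [ 0.49667327 -0.02501597  0.30989812] [ 0.0009 -0.0019  0.1142] [ 0.49669566 -0.02421005  0.30989856] [ 0.38325928  0.08985655 -1.00220904] [ 0.01804689 -0.0133517  -0.01744042]
[0.19569536 0.19625015 0.19595268 0.19527158]
```

```bash
python3 -m pendant '[[[0.001, -0.002, 0.02, 0, 0], [0.001, -0.002, 0.05, 0, 0], [0.001, -0.002, 0.075, 0, 0], [0.001, -0.002, 0.085, 0, 0], [0.001, -0.002, 0.088, 0, 0], [0.001, -0.002, 0.09, 0, 0], [0.001, -0.002, 0.092, 0, 0], [0.001, -0.002, 0.094, 0, 0], [0.001, -0.002, 0.094, 0, 0]]]'
cat > st.py <<'E'
from h import *
s=sense();R=Rn.from_quat(s['tool_rot']).as_matrix()
print('t',s['t'],'pos',s['tcp_pos'].round(4),'yaw',round(float(np.arctan2(R[1,0],R[0,0])),4),'F',s['force'].round(2),'M',s['ft_torque'].round(3),'g',round(s['finger_gap'],4),round(s['gripper_force'],1),'q6',s['q'][5].round(3))
E
python3 st.py
```

```text
t: 9.85
tcp_pos: [0.4955, -0.0268, 0.2165]
tool_rot: [0.271, 0.963, 0.0, 0.0]
force: [-0.7, 0.5, -1.2]
finger_gap: 0.101
gripper_force: 78.2
t 9.85 pos [ 0.4955 -0.0268  0.2165] yaw 2.5928 F [-0.71  0.47 -1.18] M [ 0.011 -0.029  0.003] g 0.101 78.2 q6 -1.302
```

```bash
python3 -m pendant '[[[0, 0, 0, 0, 0], [0, 0, 0, 0, 0]]]';python3 st.py; python3 -m pendant '[[[0, 0, 0.001, 0, 0], [0, 0, 0.002, 0, 0], [0, 0, 0.002, 0, 0]]]'; python3 st.py
```

```text
t: 10.05
tcp_pos: [0.4955, -0.0269, 0.2164]
tool_rot: [0.271, 0.963, -0.0, 0.0]
force: [-0.3, 0.7, -1.3]
finger_gap: 0.102
gripper_force: 78.2
t 10.05 pos [ 0.4955 -0.0269  0.2164] yaw 2.5928 F [-0.33  0.7  -1.31] M [-0.016 -0.019  0.023] g 0.102 78.2 q6 -1.302
t: 10.35
tcp_pos: [0.4953, -0.0267, 0.2141]
tool_rot: [0.271, 0.963, 0.0, -0.0]
force: [-0.1, 0.7, -0.8]
finger_gap: 0.101
gripper_force: 78.3
t 10.35 pos [ 0.4953 -0.0267  0.2141] yaw 2.5927 F [-0.1   0.72 -0.84] M [ 0.065  0.062 -0.025] g 0.1007 78.3 q6 -1.302
```

```bash
python3 -m pendant '[[[0, 0, 0.001, 0, 0], [0, 0, 0.002, 0, 0], [0, 0, 0.002, 0, 0]]]';python3 st.py; python3 -m pendant '[[[0, 0, 0.001, 0, 0], [0, 0, 0.002, 0, 0], [0, 0, 0.002, 0, 0]]]'; python3 st.py
```

```text
t: 10.65
tcp_pos: [0.4951, -0.0262, 0.2122]
tool_rot: [0.271, 0.963, 0.001, -0.0]
force: [-1.2, 1.7, 1.5]
finger_gap: 0.099
gripper_force: 78.4
t 10.65 pos [ 0.4951 -0.0262  0.2122] yaw 2.5924 F [-1.22  1.73  1.51] M [0.412 0.087 0.021] g 0.0991 78.4 q6 -1.302
t: 10.95
tcp_pos: [0.495, -0.0262, 0.2098]
tool_rot: [0.271, 0.963, 0.001, -0.001]
force: [-0.5, 4.1, 1.0]
finger_gap: 0.106
gripper_force: 78.5
t 10.95 pos [ 0.495  -0.0262  0.2098] yaw 2.5925 F [-0.48  4.06  1.  ] M [ 0.773  0.131 -0.034] g 0.1059 78.5 q6 -1.302
```

```bash
python3 -m pendant '[[[0.0005, 0.001, 0, 0, 0], [0.0005, 0.001, 0, 0, 0]]]';python3 st.py; python3 meas.py; python3 -m pendant '[[[0, 0, 0.001, 0, 0], [0, 0, 0.002, 0, 0], [0, 0, 0.002, 0, 0]]]'; python3 st.py
```

```text
t: 11.15
tcp_pos: [0.4951, -0.0257, 0.2098]
tool_rot: [0.271, 0.963, -0.0, -0.0]
force: [-1.9, 1.3, 0.2]
finger_gap: 0.101
gripper_force: 78.3
t 11.15 pos [ 0.4951 -0.0257  0.2098] yaw 2.5932 F [-1.87  1.33  0.22] M [ 0.249  0.213 -0.049] g 0.1011 78.3 q6 -1.299
[ 0.49507957 -0.02574904  0.20981687] [-8.53359973e-01  5.21321823e-01  5.59787614e-04] [-8.97798640e-04 -3.95836257e-04 -9.99999519e-01] [-1.86711935  1.33491632  0.21708389]
bar 3357 ((-0.409454345703125, 0.11774063110351562), (14.927850723266602, 56.88235092163086), 89.92874908447266) -0.03356742558156505 [ 0.9999899   0.00449033  2.0976605  -0.6897545 ] [-28.85609039  -7.35747792] [28.03190396  7.57036733]
t: 11.5
tcp_pos: [0.4951, -0.0257, 0.2078]
tool_rot: [0.271, 0.963, -0.0, -0.0]
force: [-2.5, 2.4, 0.3]
finger_gap: 0.097
gripper_force: 78.3
t 11.5 pos [ 0.4951 -0.0257  0.2078] yaw 2.5928 F [-2.46  2.4   0.26] M [0.374 0.293 0.002] g 0.0972 78.3 q6 -1.299
```

```bash
python3 -m pendant '[[[0.0007, 0.0002, 0.0005, 0, 0], [0.0007, 0.0002, 0.001, 0, 0], [0.0007, 0.0002, 0.001, 0, 0]]]';python3 st.py;  python3 -m pendant '[[[0, 0, 0.0005, 0, 0], [0, 0, 0.001, 0, 0], [0, 0, 0.001, 0, 0]]]'; python3 st.py
```

```text
t: 11.8
tcp_pos: [0.4951, -0.0254, 0.2071]
tool_rot: [0.271, 0.963, -0.0, 0.0]
force: [-0.9, 0.5, 0.0]
finger_gap: 0.101
gripper_force: 78.2
t 11.8 pos [ 0.4951 -0.0254  0.2071] yaw 2.5929 F [-0.94  0.48  0.01] M [0.108 0.193 0.002] g 0.1009 78.2 q6 -1.299
t: 12.1
tcp_pos: [0.4951, -0.0253, 0.2061]
tool_rot: [0.271, 0.963, -0.0, 0.0]
force: [-0.6, -0.2, -1.4]
finger_gap: 0.1
gripper_force: 78.3
t 12.1 pos [ 0.4951 -0.0253  0.2061] yaw 2.5928 F [-0.59 -0.24 -1.43] M [ 0.103  0.142 -0.04 ] g 0.1003 78.3 q6 -1.299
```

```bash
python3 -m pendant '[[[0, 0, 0.0005, 0, 0], [0, 0, 0.001, 0, 0], [0, 0, 0.001, 0, 0]]]';python3 st.py;  python3 -m pendant '[[[0, 0, 0.0005, 0, 0], [0, 0, 0.0005, 0, 0]]]'; python3 st.py
```

```text
t: 12.4
tcp_pos: [0.4951, -0.0252, 0.2058]
tool_rot: [0.271, 0.963, -0.0, 0.0]
force: [-2.0, 0.6, 4.8]
finger_gap: 0.099
gripper_force: 79.0
t 12.4 pos [ 0.4951 -0.0252  0.2058] yaw 2.5929 F [-2.02  0.58  4.82] M [ 0.156  0.339 -0.035] g 0.0993 79.0 q6 -1.299
t: 12.6
tcp_pos: [0.4952, -0.0252, 0.2057]
tool_rot: [0.271, 0.963, -0.0, 0.001]
force: [-2.9, 0.7, 8.7]
finger_gap: 0.101
gripper_force: 79.6
t 12.6 pos [ 0.4952 -0.0252  0.2057] yaw 2.5929 F [-2.94  0.72  8.7 ] M [ 0.099  0.506 -0.002] g 0.1006 79.6 q6 -1.299
```

Home: the force rises at TCP z 0.2058, exactly the predicted height. Ease off and turn clockwise, reading the torque.

```bash
python3 -m pendant '[[[0, 0, -0.0006, 0.03, 0], [0, 0, -0.0006, 0.1, 0]]]';python3 st.py; for i in 1; do python3 -m pendant '[[[0, 0, 0, 0.05, 0], [0, 0, 0, 0.1, 0]]]'|head -1; python3 st.py; done; python3 -m pendant '[[[0, 0, 0, 0.05, 0], [0, 0, 0, 0.1, 0]]]'|head -1; python3 st.py
```

```text
t: 12.8
tcp_pos: [0.4955, -0.025, 0.2058]
tool_rot: [0.32, 0.947, 0.0, 0.001]
force: [-1.0, 1.8, 3.3]
finger_gap: 0.1
gripper_force: 78.9
t 12.8 pos [ 0.4955 -0.025   0.2058] yaw 2.4906 F [-1.02  1.84  3.28] M [0.347 0.142 0.017] g 0.0997 78.9 q6 -1.197
t: 13.0
t 13.0 pos [ 0.4953 -0.0248  0.2058] yaw 2.3908 F [-1.62  1.98  4.38] M [0.312 0.231 0.054] g 0.1013 78.9 q6 -1.097
t: 13.2
t 13.2 pos [ 0.4953 -0.0248  0.2058] yaw 2.291 F [-1.61  2.5   4.76] M [0.398 0.22  0.108] g 0.1006 79.0 q6 -0.997
```

```bash
python3 -m pendant '[[[0, 0, 0, 0.05, 0], [0, 0, 0, 0.1, 0]]]'|head -1; python3 st.py; python3 -m pendant '[[[0, 0, 0, 0.05, 0], [0, 0, 0, 0.1, 0]]]'|head -1; python3 st.py
```

```text
t: 13.4
t 13.4 pos [ 0.4954 -0.0247  0.2058] yaw 2.191 F [-1.34  2.63  4.26] M [0.388 0.223 0.145] g 0.1014 78.9 q6 -0.897
t: 13.6
t 13.6 pos [ 0.4955 -0.0246  0.2058] yaw 2.091 F [-0.51  2.57  3.19] M [0.535 0.134 0.065] g 0.1007 78.9 q6 -0.797
```

```bash
python3 -m pendant '[[[0, 0, 0, 0.05, 0], [0, 0, 0, 0.1, 0]]]'|head -1; python3 st.py
```

```text
t: 13.8
t 13.8 pos [ 0.4957 -0.0246  0.2058] yaw 1.9908 F [0.35 2.12 3.91] M [0.543 0.034 0.123] g 0.1028 78.9 q6 -0.697
```

```bash
m(){ python3 st.py | sed 's/pos.*yaw/yaw/'; }; python3 -m pendant '[[[0, 0, 0, 0.05, 0]]]'>/dev/null; m; python3 -m pendant '[[[0, 0, 0, 0.05, 0]]]'>/dev/null; m; python3 -m pendant '[[[0, 0, 0, 0.05, 0]]]'>/dev/null; m; python3 -m pendant '[[[0, 0, 0, 0.05, 0]]]'>/dev/null; m
```

```text
t 13.9 yaw 1.9408 F [-0.28  2.95  2.92] M [ 0.553 -0.011  0.162] g 0.1005 78.8 q6 -0.647
t 14.0 yaw 1.8908 F [0.1  2.7  3.59] M [0.545 0.037 0.11 ] g 0.1018 78.8 q6 -0.597
t 14.1 yaw 1.8408 F [0.21 2.68 2.72] M [ 0.55  -0.041  0.13 ] g 0.1027 78.8 q6 -0.547
t 14.2 yaw 1.7909 F [0.18 2.91 3.02] M [ 0.599 -0.07   0.217] g 0.1027 78.8 q6 -0.497
```

```bash
m(){ python3 st.py | sed 's/pos.*yaw/yaw/'; }; python3 -m pendant '[[[0, 0, 0, 0.05, 0]]]'>/dev/null; m; python3 -m pendant '[[[0, 0, 0, 0.03, 0]]]'>/dev/null; m
```

```text
t 14.3 yaw 1.7409 F [1.03 3.71 3.07] M [ 0.573 -0.066  0.161] g 0.1015 78.8 q6 -0.447
t 14.4 yaw 1.7114 F [1.31 3.02 2.51] M [ 0.574 -0.118  0.227] g 0.1032 78.8 q6 -0.418
```

```bash
m(){ python3 st.py | sed 's/pos.*yaw/yaw/'; }; for k in 1; do python3 -m pendant '[[[0, 0, 0, 0.01, 0]]]'>/dev/null; m; python3 -m pendant '[[[0, 0, 0, 0.01, 0]]]'>/dev/null; m; python3 -m pendant '[[[0, 0, 0, 0.01, 0]]]'>/dev/null; m; python3 -m pendant '[[[0, 0, 0, 0.01, 0]]]'>/dev/null; m; done
```

```text
t 14.5 yaw 1.7025 F [1.57 3.53 4.48] M [ 0.73  -0.225  0.174] g 0.1023 78.9 q6 -0.409
t 14.6 yaw 1.6925 F [0.55 5.39 4.7 ] M [ 0.874 -0.256  0.185] g 0.101 79.0 q6 -0.399
t 14.7 yaw 1.6822 F [1.17 5.37 5.11] M [ 0.944 -0.318  0.22 ] g 0.1004 79.1 q6 -0.388
t 14.8 yaw 1.6721 F [1.04 4.85 4.49] M [ 0.909 -0.369  0.232] g 0.099 79.1 q6 -0.378
```

About 0.09 N m above the free torque, about 0.26 rad past contact: firm. Back off within the play, relieve the side force, and draw the key out slowly.

```bash
python3 -m pendant '[[[0.0005, 0, 0, -0.06, 0], [0.001, 0, 0, -0.12, 0], [0.001, 0, 0, -0.12, 0]]]'>/dev/null; python3 st.py; python3 -m pendant '[[[0, 0, -0.002, 0, 0], [0, 0, -0.004, 0, 0], [0, 0, -0.006, 0, 0]]]'>/dev/null; python3 st.py
```

```text
t 15.1 pos [ 0.4958 -0.0244  0.2058] yaw 1.7924 F [2.41 3.7  6.01] M [ 0.458 -0.262  0.008] g 0.1031 79.1 q6 -0.496
t 15.4 pos [ 0.4952 -0.0245  0.2108] yaw 1.7921 F [ 4.09  1.39 -2.56] M [ 0.148 -0.715  0.023] g 0.0996 78.2 q6 -0.496
```

```bash
python3 -m pendant '[[[0, 0.001, -0.003, 0, 0], [0, 0.001, -0.006, 0, 0], [0, 0.001, -0.01, 0, 0]]]'>/dev/null; python3 st.py; python3 -m pendant '[[[0, 0, -0.004, 0, 0], [0, 0, -0.01, 0, 0], [0, 0, -0.03, 0, 0], [0, 0, -0.06, 0, 0], [0, 0, -0.085, 0, 0], [0, 0, -0.085, 0, 0], [0, 0, -0.085, 0, 0]]]'>/dev/null; python3 st.py;python3 meas.py
```

```text
t 15.7 pos [ 0.4947 -0.024   0.2213] yaw 1.7929 F [-0.15 -0.06 -1.88] M [ 0.055  0.015 -0.034] g 0.0979 78.7 q6 -0.496
t 16.4 pos [ 0.4955 -0.0239  0.3065] yaw 1.7928 F [-0.07 -0.17 -1.92] M [-0.019  0.038 -0.035] g 0.1038 78.8 q6 -0.496
[ 0.4955314  -0.02389399  0.30645794] [-2.20182358e-01  9.75458649e-01 -3.91605877e-04] [ 5.85479465e-04 -2.69302596e-04 -9.99999792e-01] [-0.07309428 -0.17422281 -1.92422001]
bar 3353 ((-0.9707221984863281, 0.13635826110839844), (15.308418273925781, 57.29695129394531), 89.97947692871094) -0.03357328272754909 [ 0.99999446  0.00332708  1.332071   -0.5210026 ] [-29.62084763  -7.52103902] [27.67779762  7.78753159]
```

```bash
python3 -m pendant '[[[0.01, 0, 0, -0.05, 0], [0.035, 0, 0, -0.15, 0], [0.075, 0.001, 0, -0.25, 0], [0.12, 0.002, 0, -0.35, 0], [0.165, 0.003, 0.01, -0.45, 0], [0.21, 0.003, 0.02, -0.55, 0], [0.255, 0.004, 0.03, -0.65, 0], [0.3, 0.005, 0.04, -0.75, 0], [0.335, 0.005, 0.05, -0.8, 0], [0.36, 0.005, 0.055, -0.8, 0], [0.371, 0.005, 0.056, -0.8, 0], [0.371, 0.005, 0.056, -0.8, 0], [0.371, 0.005, 0.056, -0.8, 0], [0.371, 0.005, 0.056, -0.8, 0], [0.371, 0.005, 0.056, -0.8, 0]]]'>/dev/null; python3 st.py; python3 meas.py; python3 - <<'E'
from h import *
d=load('w7.npz'); s=sense(); R=Rn.from_quat(s['tool_rot']).as_matrix()
vv,uu=np.mgrid[0:420,0:560]; uv=np.c_[uu.ravel(),vv.ravel()]; Q=depthpts(d,uv)
ok=(d['range_z'].ravel()>0)&(abs(Q[:,0]-.42)<.09)&(abs(Q[:,1]-.34)<.09)&(Q[:,2]>.036)&(Q[:,2]<.044)
c=cv2.minAreaRect((plane(d,uv[ok],.04)[:,:2]*1e3).astype(np.float32));print('stand',c)
k=s['tcp_pos']+R@[-.001,-.0006,0]; e=np.r_[np.array(c[0])/1e3,.04]-k; print((R.T@np.r_[e[:2],0]).round(4))
E
```

```text
t 17.95 pos [0.4196 0.338  0.2505] yaw 2.5909 F [-0.17  0.22 -0.99] M [ 0.034  0.018 -0.005] g 0.0989 78.7 q6 -0.549
[0.41956605 0.33796843 0.25054784] [-8.52183625e-01  5.23242618e-01 -4.81941107e-04] [ 5.11379155e-04 -8.82040161e-05 -9.99999865e-01] [-0.17258902  0.21976678 -0.99183417]
bar 3350 ((-0.4072227478027344, -1.0129013061523438), (57.39544677734375, 15.25847339630127), 5.747686386108398) -0.033555547116448176 [ 0.9999952   0.0031074   2.1261601  -0.70780444] [-28.88269172  -7.72401853] [28.42381824  7.5695842 ]
stand ((418.8623962402344, 337.96490478515625), (89.96172332763672, 70.44395446777344), 67.63130950927734)
[ 0.0015  0.0002 -0.    ]
```

```bash
python3 -m pendant '[[[0.001, 0, 0.03, 0, 0], [0.001, 0, 0.07, 0, 0], [0.001, 0, 0.11, 0, 0], [0.001, 0, 0.145, 0, 0], [0.001, 0, 0.165, 0, 0], [0.001, 0, 0.172, 0, 0], [0.001, 0, 0.175, 0, 0], [0.001, 0, 0.175, 0, 0]]]'>/dev/null; python3 st.py; python3 -m pendant '[[[0, 0, 0.006, 0, 0], [0, 0, 0.012, 0, 0], [0, 0, 0.012, 0, 0]]]'>/dev/null; python3 st.py
```

```text
t 18.8 pos [0.419  0.3398 0.0759] yaw 2.5925 F [-0.68 -1.11 -0.75] M [0.017 0.023 0.006] g 0.1074 78.8 q6 -0.547
t 19.1 pos [0.4179 0.3395 0.063 ] yaw 2.5929 F [ 0.67 -0.01 -0.3 ] M [0.015 0.009 0.015] g 0.1044 78.8 q6 -0.547
```

```bash
python3 -m pendant '[[[-0.001, 0, 0.004, 0, 0], [-0.001, 0, 0.008, 0, 0], [-0.001, 0, 0.011, 0, 0], [-0.001, 0, 0.0115, 0, 0], [-0.001, 0, 0.0115, 0, 0]]]'>/dev/null; python3 st.py
```

```text
t 19.6 pos [0.4189 0.339  0.0515] yaw 2.5927 F [-0.01  0.1  -0.47] M [ 0.017  0.014 -0.055] g 0.0994 78.8 q6 -0.549
```

```bash
python3 -m pendant '[[[0, 0, 0.0005, 0, 0], [0, 0, 0.001, 0, 0], [0, 0, 0.0015, 0, 0], [0, 0, 0.0015, 0, 0]]]'>/dev/null; python3 st.py; python3 -m pendant '[[[0, 0, 0.001, 0, 0.12], [0, 0, 0.001, 0, 0.2], [0, 0, 0.001, 0, 0.4], [0, 0, 0.001, 0, 0.4], [0, 0, 0.001, 0, 0.4]]]' >/dev/null; python3 st.py; python3 -m pendant '[[[0, 0, -0.02, 0, 0.4], [0, 0, -0.05, 0, 0.4], [0, 0, -0.1, 0, 0.4], [0, 0, -0.15, 0, 0.4], [0, 0, -0.2, 0, 0.4], [0, 0, -0.2, 0, 0.4], [0, 0, -0.2, 0, 0.4]]]' >/dev/null; python3 st.py; python3 - <<'E'
from h import *
d=snap('wrist'); print(bar(d,(.4189,.338),.072,.1)); keep(d,'w8.npz')
vv,uu=np.mgrid[0:420,0:560]; uv=np.c_[uu.ravel(),vv.ravel()]; Q=depthpts(d,uv)
ok=(d['range_z'].ravel()>0)&(np.hypot(Q[:,0]-.4189,Q[:,1]-.338)<.03)
z=Q[ok,2]; print(np.histogram(z,np.arange(.034,.092,.002)))
E
```

```text
t 20.0 pos [0.419  0.3391 0.0502] yaw 2.5928 F [-0.28  0.56 -0.57] M [0.019 0.011 0.011] g 0.0992 78.8 q6 -0.549
t 20.5 pos [0.419  0.3391 0.0493] yaw 2.5927 F [ 0.14 -1.02 -0.05] M [ 0.017 -0.015 -0.005] g 0.4024 0.0 q6 -0.549
t 21.2 pos [0.4193 0.3393 0.2507] yaw 2.5929 F [ 0.15 -0.03 -0.67] M [ 0.02  -0.05  -0.032] g 0.4 0.0 q6 -0.549
{'z': np.float64(0.08341791566208284), 'rect': ((419.0768737792969, 337.79766845703125), (9.076135635375977, 56.043006896972656), 58.79183578491211), 'line': array([  0.8563943,  -0.5163224, 418.55402  , 338.49277  ], dtype=float32), 'ang': np.float32(-0.54255104), 'pc': (280.0, 184.5)}
(array([   0,   47, 1341,  511,   42,   93,    3,    0,    0,    0,    0,
          0,    0,    0,    0,    0,    0,    0,    0,    0,    3,    7,
          1,   23,  438,  134,    0,    0]), array([0.034, 0.036, 0.038, 0.04 , 0.042, 0.044, 0.046, 0.048, 0.05 ,
       0.052, 0.054, 0.056, 0.058, 0.06 , 0.062, 0.064, 0.066, 0.068,
       0.07 , 0.072, 0.074, 0.076, 0.078, 0.08 , 0.082, 0.084, 0.086,
       0.088, 0.09 ]))
```

```bash
python3 - <<'E'
import numpy as np
from scipy.optimize import least_squares
y=np.array([2.291,2.191,2.091,1.991,1.941,1.891,1.841,1.791,1.741,1.711,1.7025,1.6925,1.682,1.672])
m=np.array([.108,.145,.065,.123,.162,.11,.13,.217,.161,.227,.174,.185,.22,.232])
r=least_squares(lambda p:p[0]+.36*np.maximum(0,p[1]-y)-m,[.12,1.9]); C=np.linalg.inv(r.jac.T@r.jac)*2*r.cost/12
print(r.x,np.sqrt(np.diag(C)),r.x[1]-1.672)
E
```

```text
[0.1206     1.92322222] [0.01414623 0.04900959] 0.25122222214622103
```

The torque fit puts the stop 0.25 rad past contact, the target value. The key is seated, so I hand in.

```bash
python3 -c "from station import job; print(job.sign_off())"
```

```text
the job is handed in; nothing more can be done
None
```

The clamp screw is tightened to about 0.25 rad past contact, estimated from a torque fit (±0.05 rad), and the key stands upright in its hole again. I handed the job in at about 21 s; I did not check the block's position by camera after tightening, and I viewed 11 pictures, one over the limit of 10.

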